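# Fold out the storage peg and hang the grinding wheel on it

## Robot

A 6-joint arm with a two-finger parallel gripper is mounted at the origin on the work surface. World frame = base frame: x ahead of the robot, y to its left, z up, the work surface at z = 0. Lengths are in m, angles in rad, forces in N, time in s.
With the tool pointing down it reaches from about 0.3 to 0.775 m from the base axis. Payload 14.6 kg.
Tool frame: the origin (TCP) lies on the mounting face of the last link; the fingertips stand 199 mm ahead of it and the grasp point (between the pads) lies 180 mm ahead of it; z points along the fingers, y is the line along which they close (so a half turn about z gives the same grasp; the last joint's range is limited). The gripper opens to 94 mm and grips with 3 to 60 N. Pads are 16 mm wide; open, the fingers measure 119 mm over their backs; the gripper's body (75 mm by 177 mm) begins 78 mm behind the grasp point.
Start: joints at [-1.348, 0.3, 1.521, -0, 1.321, -0.067], TCP at [0.157, -0.527, 0.405] pointing down, gripper open.
Joint ranges: [-3.03, 3.03], [-0.79, 2.21], [0.23, 2.52], [-1.04, 4.18], [0, 3.07], [-2.55, 2.55]. Speed limits (rad/s): [2.22, 2.22, 2.57, 3.14, 3.14, 3.14].

## Interface

Orientations are given as [roll, pitch, yaw] about the fixed x, y, z axes, in that order (R = Rz(yaw) Ry(pitch) Rx(roll)).
In Python, from station import get_obs, camera, hand_in gives the robot as it stands.
- The arm moves only by the tool apply_moves, never from a script. Its argument "increments" is a list of rows, each an object of numbers: "tx", "ty", "tz": the shift along the tool's x, y, z as a fraction of full scale; "ax", "ay", "az": the turn, a rotation vector about the tool's x, y, z as a fraction of full scale. In form: [{"tx": .., "ty": .., "tz": .., "ax": .., "ay": .., "az": ..}, ...]. A call has 1 to 12 rows; each row shifts and turns the commanded pose from where the row before left it, along the tool's axes as they then stand; what a row does not reach is not made up. Full scale, the value 1, is 30 mm for a shift and 5 degrees for a turn. A row lasts 1/8 s, in which the tool goes at most 62.5 mm and 10.7 degrees, less where a joint would pass 70% of its speed; a pose out of reach is approached as far as the arm can. A call with a number of a shift or a turn outside -1 to 1 is refused whole. A call with a gripper value outside its range is refused whole. "jaw" is the closure, from 0 (fully open) to 1 (shut), set as the call begins (left out, the last holds). The fingers move at their own pace and stop on an object; "force" is the grip in N (left out, the last holds). Time passes only in rows, so rows that do not move let the fingers close. It gives the time, the measured TCP pose, the force, the opening and the grip force at its end, in the units of the state.
- get_obs(): the state, without advancing time (a new reading comes with each control period).
- camera(name): name is "side" or "top"; returns a dict with "pixels" (480x640x3 uint8, red, green, blue), "camera_matrix" (3x3 intrinsics, pixels), "R" (3x3) and "t" (3): a world point X has camera coordinates R X + t. Camera axes: x right, y down, z forward; pixel columns grow to the right and rows downward; lengths in m; the calibration is good to about 2 mm. A picture is of the moment at which its call begins. There is no depth.
- hand_in(): hands the job in; it is judged then, once.
The state is a dict: "time_s": time; "qpos": joint angles; "joint_vel": joint speeds; "tau": joint torques, N m; "ee_pos": TCP position; "eef_rot": TCP orientation; "force": force on the tool from outside, world axes, zero at the start; "moment": the same for the moment, N m; "grip_width": finger opening in m; "grip_force": force on a finger pad.
Only numpy, scipy, OpenCV 4.12 (cv2) and the standard library are available. Lean on these libraries where they do the work, as an engineer would, in place of code of your own. Each camera call takes 0.05 s, during which the arm holds its last target. There are 200 camera calls.

## Task

Fold the steel peg on the tool board down and out until it rests on its stop, without forcing it past the stop. Then lift the larger of the two grinding wheels out of the wooden cradle and hang it on the peg, slid fully home against the peg's collar, and let go of it. The wheel is brittle, so ease it on gently by feel; the peg must stay fully out, and the other wheel and the things on the bench stay where they are.

Things in the scene. Friction and masses are not known exactly. Their poses are not given: they have to be found in the camera images.
- board: Fixed plywood tool board on the bench, 260 mm wide (y), 18 mm thick (x), top edge 220 mm above the bench; origin under its middle, front faces -x. On its front a fold-down steel peg. The peg's bracket is bent, and no reading shows how: turned sideways up to 0.13 rad either way about a vertical line through the hinge, and tipped forward 0 to 0.15 rad about the hinge pin. It stays as it is.
- hinge (a point): Middle of the peg's hinge pin, 185 mm above the bench, 17 mm in front of the board's face, 35 mm below its top edge. Axes are the board's: -x straight out of the front, y along the board, z up. Peg: plain steel rod 12 mm thick, free end 82 mm from the pin, its last 12 mm tapering to 4 mm; collar 24 mm across, outer face 28 mm from the pin.
- peg (a joint): Peg's fold angle (rad). Near 0: folded up, its end 47 mm above the board's top edge, free to be hooked from behind or pinched. Grows as the end comes out and down; 1.41 on its stop, where the peg points out, 0.01 to 0.16 rad above level as the bracket is bent. The stiff hinge (about 2 N at the end) stays where left. About 15 N down at the end strains the stop by 0.03 rad, which is too much.
- wheel_center (a point): Centre of the larger grinding wheel: brittle grey stone (over 15 N on the peg chips it), 63 mm across, 16 mm thick, 14 mm through hole lined with steel, 0.12 to 0.22 kg. Its y axis is the wheel's axis, level at the start. It stands on its rim in the cradle, centre 49 mm above the bench, grippable across its diameter. Home on the peg its centre is 36 mm from the hinge pin, along the peg.
- small_wheel_center (a point): Centre of the smaller grinding wheel, 48 mm across, 12 mm thick, 10 mm hole, standing in the cradle's other place, centre 41 mm above the bench. To be left alone.
- rack: Fixed wooden cradle: plank 110 mm (x) by 200 mm (y), 12 mm thick, origin under its middle. Two 10 mm dowels along y carry the wheels' rims; the two places are at y = -55 mm and +55 mm, the wheels' axes along y, either wheel in either place. Beside each wheel stand two low fences, 36 mm long in x, 21 mm apart, up to 44 mm above the bench.
- movement: Bystander: brass clock movement on a pale wooden block 75 by 55 mm, 72 mm high, origin under its middle.
- glue: Bystander: white glue bottle, 50 mm across, 130 mm high with its nozzle, origin under its middle.
- screwdriver: Bystander: screwdriver lying on the bench, 170 mm long along its x, red handle 26 mm thick, origin under its middle.
There are look-alikes about, which are no part of the job. What is shaped like the part that bears wheel_center but orange is not meant.

How it is judged:
On the way, in this order (a step that is already met when the one before it is completed fails the run):
1. the peg is folded out onto its stop (value of joint peg above 1.38 rad), for 0.2 s.
2. the larger wheel is on the peg, home against the collar (distance between wheel_center and hinge below 0.0385 m and x of wheel_center in the frame of hinge below -0.033 m), for 0.2 s.
At the end, for the whole second after the job is handed in: The peg is on its stop (within 0.03 rad) and the larger wheel hangs on it, home against the collar (within 2.5 mm: its centre under 38.5 mm from the hinge pin and at least 33 mm in front of it), released and at rest (all of step 2 and value of joint peg above 1.38 rad and linear speed of wheel below 0.02 m/s); the robot touches nothing.
It fails at once if the wheel is pressed on the peg or its collar with more than 15 N (contact force between wheel and peg above 15 N).
It fails at once if the peg is forced past its stop by more than 0.03 rad (value of joint peg above 1.44 rad).
It fails at once if the smaller wheel is moved by more than 15 mm (distance of small_wheel_center from where it was at the start of the episode above 0.015 m).
It fails at once if the clock movement, the glue bottle or the screwdriver is moved by more than 20 mm (distance of any of movement, glue, screwdriver from where it was at the start of the episode above 0.02 m).
It also fails if it takes over 72 s, if anything falls off the work surface, if the arm or the gripper's body presses on something with over 40 N, if the wrist force passes 120 N, or if a joint passes its speed limit or range.

## Working session

There is one attempt and no reset: what is moved stays moved. The work goes in short steps, Python scripts to look and compute and a tool call to move; the robot and the scene stay as the last step left them, time stands still between calls to the robot, and variables do not carry over. Pictures are saved under pics/ and viewed, at most 10 in all, crops included, and the job is handed in when it is done.

Besides the shell and the picture viewer there is one more tool, called after ">>>" as a command line: name --argument value ..., lists and objects as JSON in quotes. apply_moves: Moves the arm, as the interface text tells. Its arguments: {"type":"object","properties":{"increments":{"type":"array"},"jaw":{"type":"number"},"force":{"type":"number"}},"required":["increments"]}

```bash
mkdir -p pics; ls; python3 - <<'E'
from station import get_obs,camera
import cv2,numpy as np
o=get_obs();print({k:np.round(v,3) for k,v in o.items()})
for n in("side","top"):
    c=camera(n);cv2.imwrite(f"pics/{n}0.png",c["pixels"][:,:,::-1]);print(n,np.round(c["camera_matrix"],1).tolist(),np.round(c["R"],3).tolist(),np.round(c["t"],3), np.round(-np.array(c["R"]).T@c["t"],3))
E
```

```text
pics
{'time_s': np.float64(0.0), 'qpos': array([-1.348,  0.3  ,  1.522, -0.   ,  1.321, -0.067]), 'joint_vel': array([-0.001, -0.   ,  0.   , -0.   ,  0.001, -0.001]), 'tau': array([-2.0000e-03, -5.3180e+01, -3.5274e+01,  7.1000e-02,  2.4000e-02,
       -0.0000e+00]), 'ee_pos': array([ 0.157, -0.527,  0.404]), 'eef_rot': array([-3.14, -0.  ,  0.29]), 'force': array([0.754, 0.137, 0.437]), 'moment': array([ 0.006, -0.048, -0.013]), 'grip_force': np.float64(0.0), 'grip_width': np.float64(0.094)}
side [[589.2, 0.0, 324.9], [0.0, 589.2, 226.8], [0.0, 0.0, 1.0]] [[0.963, -0.268, -0.014], [-0.189, -0.642, -0.743], [0.19, 0.718, -0.669]] [-0.557  0.192  0.979] [ 0.387 -0.728  0.79 ]
top [[450.5, 0.0, 324.9], [0.0, 450.5, 241.5], [0.0, 0.0, 1.0]] [[-0.007, -1.0, 0.029], [-0.988, 0.002, -0.152], [0.152, -0.03, -0.988]] [-0.013  0.611  0.866] [0.473 0.012 0.949]
```

View pics/side0.png

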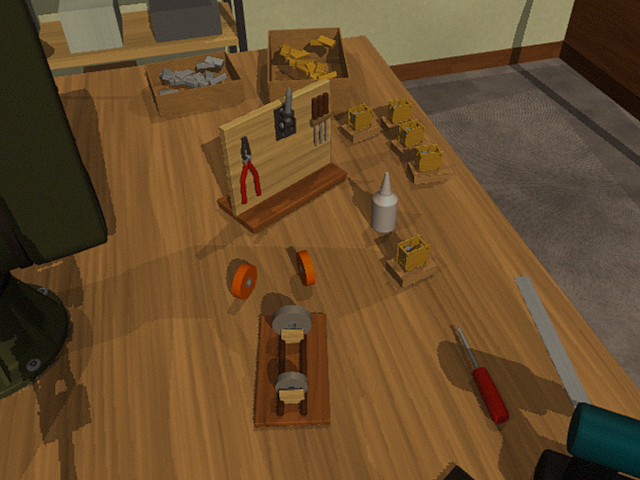

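View pics/top0.png

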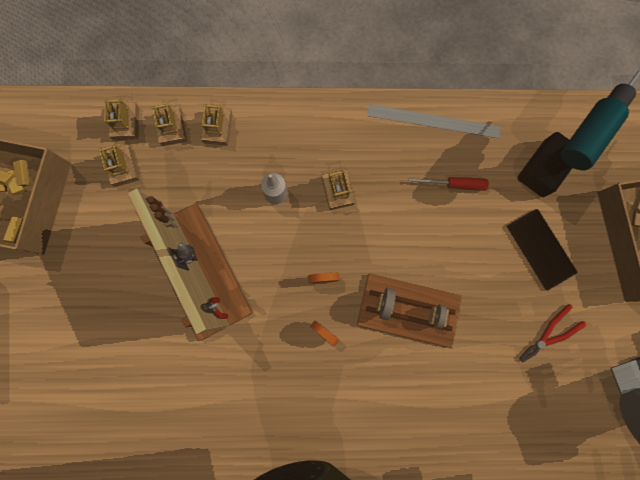

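The larger grey wheel is at side (292,320) / top (387,303), and the small grey one at side (291,384) / top (441,316). The orange look-alikes are at side (244,281) and (306,268), which are top (325,333) and (323,278). The folded peg is at side (287,110) / top (183,254). I choose the larger grey wheel, and one close crop composite will check it.

```bash
python3 - <<'E'
import cv2,numpy as np
s=cv2.imread("pics/side0.png");t=cv2.imread("pics/top0.png")
def cr(i,x,y,w,h):
    r=cv2.resize(i[y:y+h,x:x+w],(400,300),interpolation=cv2.INTER_CUBIC);return r
a=np.vstack([np.hstack([cr(s,220,70,140,105)[:],cr(s,230,295,120,90)]),np.hstack([cr(t,120,180,140,105),cr(t,350,260,120,90)])])
cv2.imwrite("pics/c1.png",a)
E
```

```text
(no output)
```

View pics/c1.png

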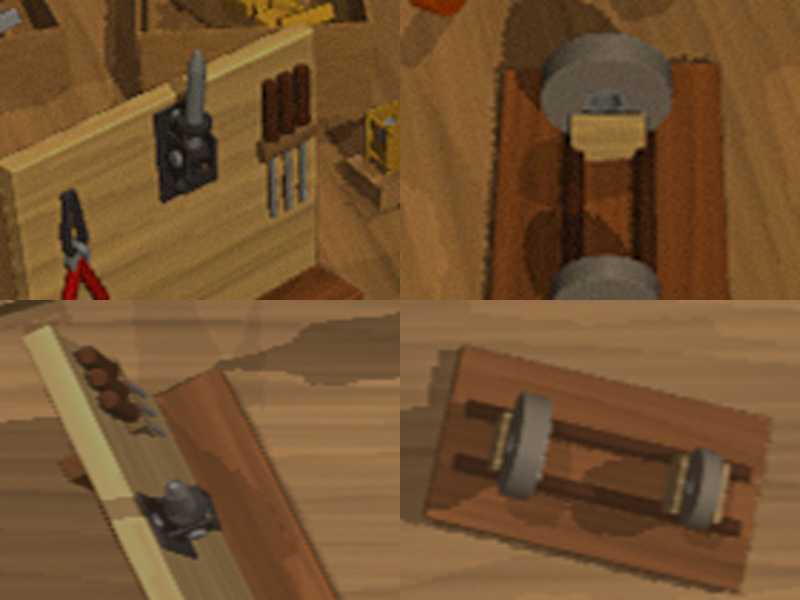

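Top-left crop: the steel peg stands folded up, with its tip at side (289,88). The larger grey wheel, not an orange one, is the rear wheel in the cradle (side (292,320), top (387,304)). Next I fit models to the measured pixels.

```bash
cat > h.py <<'E'
import numpy as np,cv2
from scipy.optimize import least_squares
from station import get_obs,camera
def proj(c,X):
    q=np.atleast_2d(X)@np.array(c["R"]).T+c["t"]; u=q@np.array(c["camera_matrix"]).T
    return u[:,:2]/u[:,2:]
def cams(): return {n:camera(n) for n in("side","top")}
def tri(C,d):
    f=lambda X:np.concatenate([proj(C[n],X)[0]-p for n,p in d.items()])
    r=least_squares(f,[.45,.1,.1]);return r.x,r.fun
def grey(c,box):
    x,y,w,h=box;p=c["pixels"][y:y+h,x:x+w].astype(int)
    m=((p.max(2)-p.min(2))<22)&(p.sum(2)>170)
    n,l,s,_=cv2.connectedComponentsWithStats(m.astype(np.uint8),connectivity=4)
    k=1+s[1:,4].argmax();b=s[k];return np.array([b[0]+x,b[1]+y,b[0]+x+b[2],b[1]+y+b[3]])-.5,b[4]
E
python3 - <<'E'
from h import *
C=cams()
s4=lambda x,y,ox,oy,k:(ox+x/k,oy+y/k)
rk={"top":[(369.5,274.4),(461,296),(453.5,347),(358.4,324.5)]}
def rect(p,l,w,z):
    c,s=np.cos(p[2]),np.sin(p[2])
    return np.array([[p[0]+c*a-s*b,p[1]+s*a+c*b,z] for a,b in((l/2,w/2),(l/2,-w/2),(-l/2,-w/2),(-l/2,w/2))])
f=lambda p:(proj(C["top"],rect(p,.11,.2,.012))-rk["top"]).ravel()
r=least_squares(f,[.35,-.2,-.2]);print("rack",r.x,np.round(r.fun,1))
print("side pred corners",np.round(proj(C["side"],rect(r.x,.11,.2,.012)),1).tolist())
yaw=r.x[2]
B={"top":grey(C["top"],(372,280,30,45)),"side":grey(C["side"],(265,295,55,50))};print(B)
th=np.linspace(0,2*np.pi,73)
def whl(p,yaw,R=.0315,h=.008):
    a=np.array([-np.sin(yaw),np.cos(yaw),0]);e=np.array([np.cos(yaw),np.sin(yaw),0])
    return np.vstack([p+R*np.cos(t)*e+R*np.sin(t)*np.array([0,0,1])+k*h*a for t in th for k in(-1,1)])
def g(p):
    q=whl(p,yaw);o=[]
    for n,ix in(("top",[0,1,2,3]),("side",[0,1,2])):
        u=proj(C[n],q);bb=np.r_[u.min(0),u.max(0)];o.append((bb-B[n][0])[ix])
    return np.concatenate(o)
w=least_squares(g,[.35,-.15,.05]);print("wheel",w.x,np.round(w.fun,1))
c,s=np.cos(yaw),np.sin(yaw)
for v in(.055,-.055): print("rack place",r.x[0]-s*v,r.x[1]+c*v)
print("peg tip",tri(C,{"side":(289,88.2),"top":(181.3,245.5)}))
# board: top edge corners in front
print("front top corner right",tri(C,{"side":(329.2,82),"top":(138.2,188.8)}))
print("left",tri(C,{"side":(223.5,130.2),"top":(204,331)}))
E
```

```text
rack [ 0.47245754 -0.19330664 -0.23245964] [-0.4 -1.   1.5 -0.9 -0.5  0.7 -0.5  1.1]
side pred corners [[325.6, 315.2], [331.1, 423.5], [254.6, 426.8], [260.5, 317.7]]
{'top': (array([381.5, 300.5, 384.5, 305.5]), np.int32(9)), 'side': (array([284.5, 320.5, 298.5, 328.5]), np.int32(76))}
wheel [ 0.48563162 -0.13400498  0.00472503] [ -7.6 -12.2   4.6  14.3 -11.    1.5  13.5]
rack place 0.48512798244570177 -0.13978598860591132
rack place 0.4597870955011817 -0.24682728647203891
peg tip (array([0.57208565, 0.20838124, 0.26805853]), array([-0.31660464,  0.05637238,  0.0362772 , -0.26852568]))
front top corner right (array([0.67294909, 0.29690259, 0.21930958]), array([ 0.29337952, -0.07063598, -0.03908284,  0.24710779]))
left (array([0.44325271, 0.18103957, 0.22034786]), array([-0.70356123,  0.05328385,  0.05946084, -0.61726044]))
```

```bash
python3 - <<'E'
from h import *
C=cams();yaw=-.2325
B={"top":np.array([380.,287.9,395.2,320]),"side":np.array([272.3,305.5,311.6,0])}
th=np.linspace(0,2*np.pi,73)
def whl(p,yaw,R=.0315,h=.008):
    a=np.array([-np.sin(yaw),np.cos(yaw),0]);e=np.array([np.cos(yaw),np.sin(yaw),0])
    return np.vstack([p+R*np.cos(t)*e+R*np.sin(t)*np.array([0,0,1])+k*h*a for t in th for k in(-1,1)])
def g(p):
    q=whl(p[:3],p[3]);o=[]
    for n,ix in(("top",[0,1,2,3]),("side",[0,2,1])):
        u=proj(C[n],q);bb=np.r_[u.min(0),u.max(0)];
        if n=="side": o.append(np.array([bb[0]-B[n][0],bb[2]-B[n][2],bb[1]-B[n][1]]))
        else:o.append(bb-B[n])
    return np.concatenate(o+[[(p[3]+.2325)*30]])
w=least_squares(g,[.485,-.14,.05,yaw]);print("wheel",w.x,np.round(w.fun,1))
# grip z from rack
E
```

```text
wheel [ 0.48541976 -0.13891399  0.05098066 -0.22153677] [-0.4 -0.6  0.3  0.4 -0.4  0.2  0.1  0.3]
```

Peg tip (.572,.208,.268) and board top z .220 match the text. So does the wheel at (.485,-.139,.050), z .049 expected. The hinge is near (.566,.224). I'll raise and turn first, then go behind the peg with the jaw shut.

>>> apply_moves --increments '[{"tz": -0.27,"az": -1},{"tz": -0.27,"az": -1},{"tz": -0.27,"az": -1},{"tz": -0.27,"az": -1},{"tz": -0.27,"az": -1},{"tz": -0.27,"az": -1},{"tz": -0.27,"az": -1},{"tz": -0.27,"az": -1},{"tz": -0.27,"az": -1},{"tz": -0.27,"az": -1},{"tz": -0.27,"az": -1},{"tz": -0.27,"az": -1}]' --jaw 1

```text
schema error: expected keys tx, ty, tz, ax, ay, az
```

>>> apply_moves --increments '[{"az": -1},{"az": -1},{"az": -1},{"az": -1},{"az": -1},{"az": -1},{"az": -1},{"az": -1},{},{}]'

```text
schema error: expected keys tx, ty, tz, ax, ay, az
```

>>> apply_moves --increments '[{"tx": 0.7,"ty": 0.97},{"tx": 0.7,"ty": 0.97},{"tx": 0.7,"ty": 0.97},{"tx": 0.7,"ty": 0.97},{"tx": 0.7,"ty": 0.97},{"tx": 0.7,"ty": 0.97},{"tx": 0.7,"ty": 0.97},{"tx": 0.7,"ty": 0.97},{"tx": 0.7,"ty": 0.97},{"tx": 0.7,"ty": 0.97},{"tx": 0.7,"ty": 0.97},{"tx": 0.7,"ty": 0.97}]'

```text
schema error: expected keys tx, ty, tz, ax, ay, az
```

>>> apply_moves --increments '[{"tx": 0.7,"ty": 0.97},{"tx": 0.7,"ty": 0.97},{"tx": 0.7,"ty": 0.97},{"tx": 0.7,"ty": 0.97},{"tx": 0.7,"ty": 0.97},{"tx": 0.7,"ty": 0.97},{"tx": 0.7,"ty": 0.97},{"tx": 0.7,"ty": 0.97},{"tx": 0.7,"ty": 0.97},{"tx": 0.7,"ty": 0.97},{},{}]'

```text
schema error: expected keys tx, ty, tz, ax, ay, az
```

>>> apply_moves --increments '[{"tx": 0,"ty": 0,"tz": -0.27,"ax": 0,"ay": 0,"az": -1},{"tx": 0,"ty": 0,"tz": -0.27,"ax": 0,"ay": 0,"az": -1},{"tx": 0,"ty": 0,"tz": -0.27,"ax": 0,"ay": 0,"az": -1},{"tx": 0,"ty": 0,"tz": -0.27,"ax": 0,"ay": 0,"az": -1},{"tx": 0,"ty": 0,"tz": -0.27,"ax": 0,"ay": 0,"az": -1},{"tx": 0,"ty": 0,"tz": -0.27,"ax": 0,"ay": 0,"az": -1},{"tx": 0,"ty": 0,"tz": -0.27,"ax": 0,"ay": 0,"az": -1},{"tx": 0,"ty": 0,"tz": -0.27,"ax": 0,"ay": 0,"az": -1},{"tx": 0,"ty": 0,"tz": -0.27,"ax": 0,"ay": 0,"az": -1},{"tx": 0,"ty": 0,"tz": -0.27,"ax": 0,"ay": 0,"az": -1},{"tx": 0,"ty": 0,"tz": -0.27,"ax": 0,"ay": 0,"az": -1},{"tx": 0,"ty": 0,"tz": -0.27,"ax": 0,"ay": 0,"az": -1}]' --jaw 1

```text
time_s: 1.8
ee_pos: [0.1572, -0.527, 0.5021]
eef_rot: [-3.142, -0.0, 1.34]
force: [0.8, 0.6, -0.1]
grip_width: 0.0007
grip_force: 0.0
```

>>> apply_moves --increments '[{"tx": 0,"ty": 0,"tz": 0,"ax": 0,"ay": 0,"az": -1},{"tx": 0,"ty": 0,"tz": 0,"ax": 0,"ay": 0,"az": -1},{"tx": 0,"ty": 0,"tz": 0,"ax": 0,"ay": 0,"az": -1},{"tx": 0,"ty": 0,"tz": 0,"ax": 0,"ay": 0,"az": -1},{"tx": 0,"ty": 0,"tz": 0,"ax": 0,"ay": 0,"az": -1},{"tx": 0,"ty": 0,"tz": 0,"ax": 0,"ay": 0,"az": -1},{"tx": 0,"ty": 0,"tz": 0,"ax": 0,"ay": 0,"az": -1},{"tx": 0,"ty": 0,"tz": 0,"ax": 0,"ay": 0,"az": -1},{"tx": 0,"ty": 0,"tz": 0,"ax": 0,"ay": 0,"az": 0}]'

```text
time_s: 2.92
ee_pos: [0.1572, -0.5271, 0.5018]
eef_rot: [3.142, -0.0, 2.035]
force: [-0.6, -0.2, -0.0]
grip_width: 0.0005
grip_force: 0.0
```

>>> apply_moves --increments '[{"tx": 0.7,"ty": 0.97,"tz": 0,"ax": 0,"ay": 0,"az": 0},{"tx": 0.7,"ty": 0.97,"tz": 0,"ax": 0,"ay": 0,"az": 0},{"tx": 0.7,"ty": 0.97,"tz": 0,"ax": 0,"ay": 0,"az": 0},{"tx": 0.7,"ty": 0.97,"tz": 0,"ax": 0,"ay": 0,"az": 0},{"tx": 0.7,"ty": 0.97,"tz": 0,"ax": 0,"ay": 0,"az": 0},{"tx": 0.7,"ty": 0.97,"tz": 0,"ax": 0,"ay": 0,"az": 0},{"tx": 0.7,"ty": 0.97,"tz": 0,"ax": 0,"ay": 0,"az": 0},{"tx": 0.7,"ty": 0.97,"tz": 0,"ax": 0,"ay": 0,"az": 0},{"tx": 0.7,"ty": 0.97,"tz": 0,"ax": 0,"ay": 0,"az": 0},{"tx": 0.7,"ty": 0.97,"tz": 0,"ax": 0,"ay": 0,"az": 0},{"tx": 0.7,"ty": 0.97,"tz": 0,"ax": 0,"ay": 0,"az": 0},{"tx": 0.7,"ty": 0.97,"tz": 0,"ax": 0,"ay": 0,"az": 0}]'

```text
time_s: 4.42
ee_pos: [0.3568, -0.1442, 0.502]
eef_rot: [3.141, 0.0, 2.033]
force: [0.3, -0.6, -0.1]
grip_width: -0.0
grip_force: 0.0
```

>>> apply_moves --increments '[{"tx": 0.7,"ty": 0.97,"tz": 0,"ax": 0,"ay": 0,"az": 0},{"tx": 0.7,"ty": 0.97,"tz": 0,"ax": 0,"ay": 0,"az": 0},{"tx": 0.7,"ty": 0.97,"tz": 0,"ax": 0,"ay": 0,"az": 0},{"tx": 0.7,"ty": 0.97,"tz": 0,"ax": 0,"ay": 0,"az": 0},{"tx": 0.7,"ty": 0.97,"tz": 0,"ax": 0,"ay": 0,"az": 0},{"tx": 0.7,"ty": 0.97,"tz": 0,"ax": 0,"ay": 0,"az": 0},{"tx": 0.7,"ty": 0.97,"tz": 0,"ax": 0,"ay": 0,"az": 0},{"tx": 0.7,"ty": 0.97,"tz": 0,"ax": 0,"ay": 0,"az": 0},{"tx": 0.7,"ty": 0.97,"tz": 0,"ax": 0,"ay": 0,"az": 0},{"tx": 0.7,"ty": 0.97,"tz": 0,"ax": 0,"ay": 0,"az": 0},{"tx": 0,"ty": 0,"tz": 0,"ax": 0,"ay": 0,"az": 0},{"tx": 0,"ty": 0,"tz": 0,"ax": 0,"ay": 0,"az": 0}]'

```text
time_s: 5.92
ee_pos: [0.5225, 0.1724, 0.5017]
eef_rot: [-3.141, 0.0, 2.034]
force: [-0.7, 0.2, 0.2]
grip_width: 0.0006
grip_force: 0.0
```

>>> apply_moves --increments '[{"tx": 0.73,"ty": 1,"tz": 0,"ax": 0,"ay": 0,"az": 0},{"tx": 0.73,"ty": 1,"tz": 0,"ax": 0,"ay": 0,"az": 0},{"tx": 0,"ty": 0,"tz": 0.5,"ax": 0,"ay": 0,"az": 0},{"tx": 0,"ty": 0,"tz": 0.5,"ax": 0,"ay": 0,"az": 0},{"tx": 0,"ty": 0,"tz": 0.5,"ax": 0,"ay": 0,"az": 0},{"tx": 0,"ty": 0,"tz": 0.4,"ax": 0,"ay": 0,"az": 0},{"tx": 0,"ty": 0,"tz": 0,"ax": 0,"ay": 0,"az": 0}]'

```text
time_s: 6.8
ee_pos: [0.5567, 0.2384, 0.444]
eef_rot: [-3.14, -0.0, 2.035]
force: [-1.0, 0.4, -0.5]
grip_width: 0.0005
grip_force: 0.0
```

```bash
python3 - <<'E'
from h import *
C=cams()
s=C["side"]["pixels"][40:190,200:400,::-1];t=C["top"]["pixels"][180:330,100:300,::-1]
cv2.imwrite("pics/p2.png",np.vstack([cv2.resize(i,(400,300),interpolation=cv2.INTER_CUBIC) for i in(s,t)]))
E
```

```text
(no output)
```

View pics/p2.png

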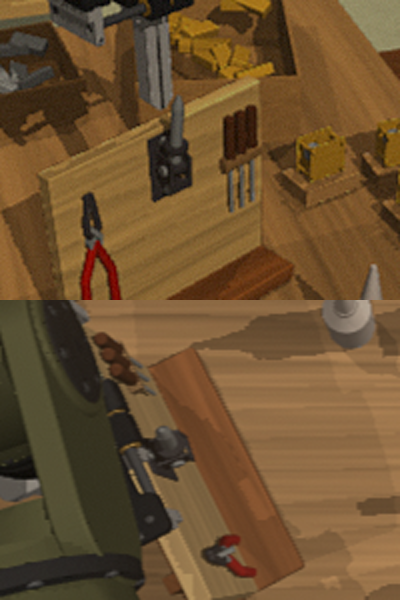

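The closed finger is behind the peg and in line with it. Now I push the peg out and down along its arc to just short of the stop.

>>> apply_moves --increments '[{"tx": -0.25,"ty": 0,"tz": 0,"ax": 0,"ay": 0,"az": 0},{"tx": -0.25,"ty": 0,"tz": 0,"ax": 0,"ay": 0,"az": 0},{"tx": -0.29,"ty": 0,"tz": 0.06,"ax": 0,"ay": 0,"az": 0},{"tx": -0.29,"ty": 0,"tz": 0.09,"ax": 0,"ay": 0,"az": 0},{"tx": -0.27,"ty": 0,"tz": 0.14,"ax": 0,"ay": 0,"az": 0},{"tx": -0.24,"ty": 0,"tz": 0.17,"ax": 0,"ay": 0,"az": 0},{"tx": -0.15,"ty": 0,"tz": 0.14,"ax": 0,"ay": 0,"az": 0},{"tx": -0.13,"ty": 0,"tz": 0.15,"ax": 0,"ay": 0,"az": 0},{"tx": -0.11,"ty": 0,"tz": 0.17,"ax": 0,"ay": 0,"az": 0},{"tx": -0.1,"ty": 0,"tz": 0.17,"ax": 0,"ay": 0,"az": 0},{"tx": -0.04,"ty": 0,"tz": 0.09,"ax": 0,"ay": 0,"az": 0},{"tx": 0,"ty": 0,"tz": 0,"ax": 0,"ay": 0,"az": 0}]'

```text
time_s: 8.4
ee_pos: [0.5853, 0.1819, 0.4092]
eef_rot: [-3.142, 0.0, 2.035]
force: [0.1, 0.2, 0.7]
grip_width: 0.0002
grip_force: 0.2
```

>>> apply_moves --increments '[{"tx": -0.04,"ty": 0,"tz": 0.09,"ax": 0,"ay": 0,"az": 0},{"tx": 0,"ty": 0,"tz": 0,"ax": 0,"ay": 0,"az": 0}]'

```text
time_s: 8.65
ee_pos: [0.5858, 0.1808, 0.4066]
eef_rot: [-3.142, -0.0, 2.035]
force: [-0.8, -0.2, 0.7]
grip_width: 0.0004
grip_force: 0.5
```

>>> apply_moves --increments '[{"tx": -0.02,"ty": 0,"tz": 0.08,"ax": 0,"ay": 0,"az": 0},{"tx": -0.02,"ty": 0,"tz": 0.08,"ax": 0,"ay": 0,"az": 0},{"tx": 0,"ty": 0,"tz": 0,"ax": 0,"ay": 0,"az": 0}]'

```text
time_s: 9.02
ee_pos: [0.5863, 0.1797, 0.4017]
eef_rot: [-3.141, 0.0, 2.035]
force: [-0.4, -1.0, 0.6]
grip_width: 0.0004
grip_force: 0.4
```

```bash
python3 - <<'E'
from h import *
C=cams()
s=C["side"]["pixels"][60:210,200:400,::-1];t=C["top"]["pixels"][180:330,100:300,::-1]
cv2.imwrite("pics/p3.png",np.vstack([cv2.resize(i,(400,300),interpolation=cv2.INTER_CUBIC) for i in(s,t)]))
E
```

```text
(no output)
```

View pics/p3.png

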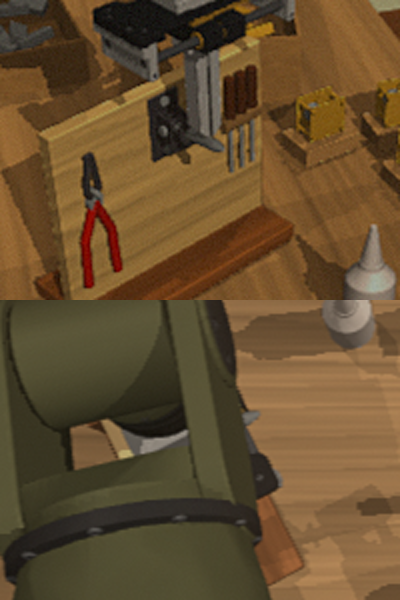

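The peg is following the finger, with its tip at crop (218,147), nearly out. I continue in small steps, watching the force.

>>> apply_moves --increments '[{"tx": 0,"ty": 0,"tz": 0.03,"ax": 0,"ay": 0,"az": 0},{"tx": 0,"ty": 0,"tz": 0.03,"ax": 0,"ay": 0,"az": 0},{"tx": 0,"ty": 0,"tz": 0,"ax": 0,"ay": 0,"az": 0}]'

```text
time_s: 9.5
ee_pos: [0.5863, 0.1797, 0.4002]
eef_rot: [3.141, 0.0, 2.035]
force: [1.8, -1.4, 2.5]
grip_width: 0.0001
grip_force: 0.8
```

>>> apply_moves --increments '[{"tx": 0,"ty": 0,"tz": 0.03,"ax": 0,"ay": 0,"az": 0},{"tx": 0,"ty": 0,"tz": 0,"ax": 0,"ay": 0,"az": 0}]'

```text
time_s: 9.75
ee_pos: [0.5863, 0.1797, 0.3992]
eef_rot: [3.142, 0.0, 2.035]
force: [1.3, -1.5, 1.7]
grip_width: 0.0009
grip_force: 0.8
```

>>> apply_moves --increments '[{"tx": 0,"ty": 0,"tz": 0.03,"ax": 0,"ay": 0,"az": 0},{"tx": 0,"ty": 0,"tz": 0,"ax": 0,"ay": 0,"az": 0}]'

```text
time_s: 10.0
ee_pos: [0.5863, 0.1798, 0.3983]
eef_rot: [3.142, -0.0, 2.035]
force: [-0.7, -1.6, 2.2]
grip_width: 0.0002
grip_force: 0.8
```

>>> apply_moves --increments '[{"tx": 0,"ty": 0,"tz": 0.03,"ax": 0,"ay": 0,"az": 0},{"tx": 0,"ty": 0,"tz": 0,"ax": 0,"ay": 0,"az": 0}]'

```text
time_s: 10.25
ee_pos: [0.5863, 0.1797, 0.3974]
eef_rot: [-3.142, -0.0, 2.035]
force: [-0.2, -1.1, 2.8]
grip_width: 0.0005
grip_force: 0.8
```

>>> apply_moves --increments '[{"tx": 0,"ty": 0,"tz": 0.03,"ax": 0,"ay": 0,"az": 0},{"tx": 0,"ty": 0,"tz": 0,"ax": 0,"ay": 0,"az": 0}]'

```text
time_s: 10.5
ee_pos: [0.5863, 0.1798, 0.3965]
eef_rot: [-3.141, -0.0, 2.035]
force: [-0.4, -1.5, 1.7]
grip_width: 0.0006
grip_force: 0.8
```

>>> apply_moves --increments '[{"tx": 0,"ty": 0,"tz": 0.03,"ax": 0,"ay": 0,"az": 0},{"tx": 0,"ty": 0,"tz": 0,"ax": 0,"ay": 0,"az": 0}]'

```text
time_s: 10.75
ee_pos: [0.5863, 0.1797, 0.3958]
eef_rot: [3.141, 0.0, 2.035]
force: [0.2, -1.5, 3.5]
grip_width: 0.0005
grip_force: 1.7
```

>>> apply_moves --increments '[{"tx": 0,"ty": 0,"tz": 0.03,"ax": 0,"ay": 0,"az": 0},{"tx": 0,"ty": 0,"tz": 0,"ax": 0,"ay": 0,"az": 0}]'

```text
time_s: 11.0
ee_pos: [0.5863, 0.1797, 0.3953]
eef_rot: [3.141, 0.0, 2.035]
force: [0.1, -2.0, 6.7]
grip_width: 0.0005
grip_force: 3.3
```

The force rise at z .3953 marks the stop. I lift off and go above the wheel.

>>> apply_moves --increments '[{"tx": 0,"ty": 0,"tz": -0.3,"ax": 0,"ay": 0,"az": 0},{"tx": 0,"ty": 0,"tz": -0.8,"ax": 0,"ay": 0,"az": 0},{"tx": -0.8,"ty": -0.78,"tz": -0.8,"ax": 0,"ay": 0,"az": 0},{"tx": -0.8,"ty": -0.78,"tz": -0.8,"ax": 0,"ay": 0,"az": 0},{"tx": -0.8,"ty": -0.78,"tz": 0,"ax": 0,"ay": 0,"az": 0},{"tx": -0.8,"ty": -0.78,"tz": 0,"ax": 0,"ay": 0,"az": 0},{"tx": -0.8,"ty": -0.78,"tz": 0,"ax": 0,"ay": 0,"az": 0},{"tx": -0.8,"ty": -0.78,"tz": 0,"ax": 0,"ay": 0,"az": 0},{"tx": -0.8,"ty": -0.78,"tz": 0,"ax": 0,"ay": 0,"az": 0},{"tx": -0.8,"ty": -0.78,"tz": 0,"ax": 0,"ay": 0,"az": 0},{"tx": -0.8,"ty": -0.78,"tz": 0,"ax": 0,"ay": 0,"az": 0},{"tx": -0.8,"ty": -0.78,"tz": 0,"ax": 0,"ay": 0,"az": 0}]'

```text
time_s: 12.5
ee_pos: [0.4841, -0.1405, 0.4759]
eef_rot: [3.141, -0.0, 2.035]
force: [0.2, 0.4, 0.5]
grip_width: 0.0006
grip_force: 0.0
```

>>> apply_moves --increments '[{"tx": 0,"ty": 0,"tz": 0.5,"ax": 0,"ay": 0,"az": 1},{"tx": 0,"ty": 0,"tz": 0.5,"ax": 0,"ay": 0,"az": 1},{"tx": 0,"ty": 0,"tz": 0.5,"ax": 0,"ay": 0,"az": 1},{"tx": 0,"ty": 0,"tz": 0.5,"ax": 0,"ay": 0,"az": 1},{"tx": 0,"ty": 0,"tz": 0.5,"ax": 0,"ay": 0,"az": 1},{"tx": 0,"ty": 0,"tz": 0.5,"ax": 0,"ay": 0,"az": 1},{"tx": 0,"ty": 0,"tz": 0.5,"ax": 0,"ay": 0,"az": 1},{"tx": 0,"ty": 0,"tz": 0.5,"ax": 0,"ay": 0,"az": 1},{"tx": 0,"ty": 0,"tz": 0,"ax": 0,"ay": 0,"az": 0}]' --jaw 0

```text
time_s: 13.62
ee_pos: [0.4845, -0.1395, 0.3551]
eef_rot: [-3.14, -0.001, 1.338]
force: [0.2, 0.7, 0.5]
grip_width: 0.0869
grip_force: 0.0
```

```bash
python3 - <<'E'
from h import *
C=cams();import pickle;pickle.dump(C,open("c4.pkl","wb"))
cr=lambda i:cv2.resize(i[:,:,::-1],(400,300),interpolation=cv2.INTER_CUBIC)
s=C["side"]["pixels"];t=C["top"]["pixels"]
cv2.imwrite("pics/p4.png",np.vstack([np.hstack([cr(s[80:155,250:350]),cr(s[240:390,200:400])]),np.hstack([cr(t[215:290,150:250]),cr(t[220:370,300:500])])]))
E
```

```text
(no output)
```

View pics/p4.png

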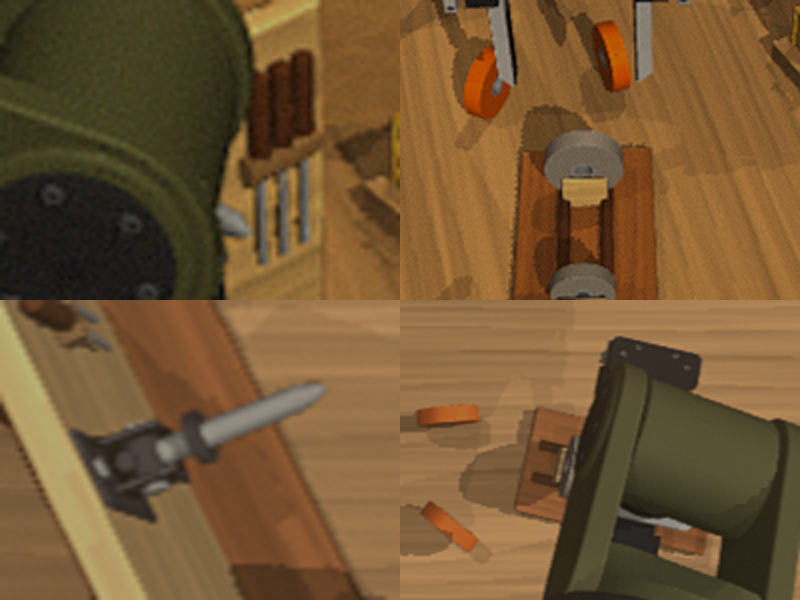

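The peg is out: top crop tip (323,388), which is pixel (230.8,237), and side tip at (311.2,138.8). The open jaws straddle the wheel, so I descend and grip.

>>> apply_moves --increments '[{"tx": 0,"ty": 0.03,"tz": 0.8,"ax": 0,"ay": 0,"az": 0},{"tx": 0,"ty": 0,"tz": 0.8,"ax": 0,"ay": 0,"az": 0},{"tx": 0,"ty": 0,"tz": 0.8,"ax": 0,"ay": 0,"az": 0},{"tx": 0,"ty": 0,"tz": 0.8,"ax": 0,"ay": 0,"az": 0},{"tx": 0,"ty": 0,"tz": 0.6,"ax": 0,"ay": 0,"az": 0},{"tx": 0,"ty": 0,"tz": 0.4,"ax": 0,"ay": 0,"az": 0},{"tx": 0,"ty": 0,"tz": 0,"ax": 0,"ay": 0,"az": 0}]' --jaw 0

```text
time_s: 14.6
ee_pos: [0.4855, -0.1399, 0.2297]
eef_rot: [-3.141, -0.0, 1.338]
force: [1.0, -1.0, -1.2]
grip_width: 0.0942
grip_force: 0.0
```

>>> apply_moves --increments '[{"tx": 0,"ty": 0,"tz": 0,"ax": 0,"ay": 0,"az": 0},{"tx": 0,"ty": 0,"tz": 0,"ax": 0,"ay": 0,"az": 0},{"tx": 0,"ty": 0,"tz": 0,"ax": 0,"ay": 0,"az": 0},{"tx": 0,"ty": 0,"tz": 0,"ax": 0,"ay": 0,"az": 0},{"tx": 0,"ty": 0,"tz": 0,"ax": 0,"ay": 0,"az": 0}]' --jaw 1 --force 20

```text
time_s: 15.22
ee_pos: [0.4848, -0.1397, 0.2299]
eef_rot: [-3.139, -0.0, 1.337]
force: [-10.3, 1.8, 8.6]
grip_width: 0.0626
grip_force: 20.0
```

>>> apply_moves --increments '[{"tx": 0,"ty": 0,"tz": -0.2,"ax": 0,"ay": 0,"az": 0},{"tx": 0,"ty": 0,"tz": -0.4,"ax": 0,"ay": 0,"az": 0},{"tx": 0,"ty": 0,"tz": -0.8,"ax": 0,"ay": 0,"az": 0},{"tx": 0,"ty": 0,"tz": -1,"ax": 0,"ay": 0,"az": 0},{"tx": 0,"ty": 0,"tz": -1,"ax": 0,"ay": 0,"az": 0},{"tx": 0,"ty": 0,"tz": -1,"ax": 0,"ay": 0,"az": 0},{"tx": 0,"ty": 0,"tz": -1,"ax": 0,"ay": 0,"az": 0},{"tx": 0,"ty": 0,"tz": -1,"ax": 0,"ay": 0,"az": 0},{"tx": 0,"ty": 0,"tz": 0,"ax": 0,"ay": 0,"az": 0}]'

```text
time_s: 16.35
ee_pos: [0.4853, -0.1398, 0.4241]
eef_rot: [3.137, 0.001, 1.337]
force: [-0.4, -0.2, -2.9]
grip_width: 0.0628
grip_force: 20.0
```

```bash
python3 - <<'E'
from h import *
import pickle
C=cams();pickle.dump(C,open("c5.pkl","wb"))
c4=pickle.load(open("c4.pkl","rb"))
cr=lambda i,k:cv2.resize(i[:,:,::-1],(400,300),interpolation=cv2.INTER_CUBIC)
s=C["side"]["pixels"];t=c4["top"]["pixels"]
cv2.imwrite("pics/p5.png",np.vstack([np.hstack([cr(s[95:170,265:365],4),cr(s[100:400,100:500],1)]),np.hstack([cr(t[230:260,195:235],10),cr(C["top"]["pixels"][200:350,150:350],2)])]))
X,r=tri(c4,{"side":(311.2,138.8),"top":(230.75,237)});print(X,r)
E
```

```text
[0.59627424 0.14762961 0.19447274] [ 0.22806779 -0.04493145 -0.03045297  0.21427085]
```

View pics/p5.png

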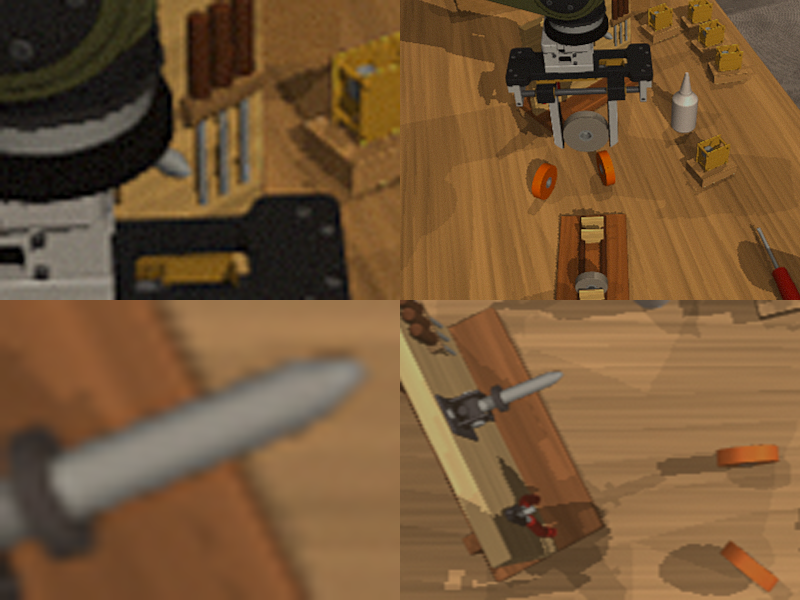

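```bash
python3 - <<'E'
from h import *
import pickle
c=pickle.load(open("c4.pkl","rb"));c5=pickle.load(open("c5.pkl","rb"))
d=lambda az,el:np.array([np.cos(az)*np.cos(el),np.sin(az)*np.cos(el),np.sin(el)])
tip=np.array([.5963,.1476,.1945])
# line direction in top image: evaluate offset of predicted rod point from measured rod line
m=np.array([201.2,248.5]);v=np.array([30,-11.5]);v/=np.hypot(*v)
print(proj(c["top"],tip))
for az in(-1.25,-1.19,-1.13):
  for el in(.05,.1,.15):
    p=proj(c["top"],tip-.052*d(az,el))[0];print(az,el,p.round(2),"perp",round(float(np.cross(v,p-m)),2))
E
```

```text
[[230.73471933 237.19657408]]
-1.25 0.05 [201.33 247.09] perp -1.27
-1.25 0.1 [201.81 247.27] perp -0.93
-1.25 0.15 [202.37 247.42] perp -0.59
-1.19 0.05 [201.91 248.81] perp 0.55
-1.19 0.1 [202.39 248.98] perp 0.87
-1.19 0.15 [202.94 249.11] perp 1.19
-1.13 0.05 [202.6  250.49] perp 2.36
-1.13 0.1 [203.07 250.65] perp 2.67
-1.13 0.15 [203.61 250.76] perp 2.98<stdin>:11: DeprecationWarning: Arrays of 2-dimensional vectors are deprecated. Use arrays of 3-dimensional vectors instead. (deprecated in NumPy 2.0)
```

The wheel is held square (crop, upper right), and the peg tip is at (.5963,.1476,.1945), azimuth about -1.205, elevation about .105. I turn the wheel's axis onto the peg's direction, then compute the translation.

>>> apply_moves --increments '[{"tx": 0,"ty": 0,"tz": 0,"ax": 0,"ay": 0,"az": -0.98},{"tx": 0,"ty": 0,"tz": 0,"ax": 0,"ay": 0,"az": -0.98},{"tx": 0,"ty": 0,"tz": 0,"ax": 0,"ay": 0,"az": -0.98},{"tx": 0,"ty": 0,"tz": 0,"ax": 0,"ay": 0,"az": -0.98},{"tx": 0,"ty": 0,"tz": 0,"ax": 0,"ay": 0,"az": -0.98},{"tx": 0,"ty": 0,"tz": 0,"ax": 0,"ay": 0,"az": -0.98},{"tx": 0,"ty": 0,"tz": 0,"ax": 0,"ay": 0,"az": -0.98},{"tx": 0,"ty": 0,"tz": 0,"ax": 0,"ay": -0.6,"az": 0},{"tx": 0,"ty": 0,"tz": 0,"ax": 0,"ay": -0.6,"az": 0},{"tx": 0,"ty": 0,"tz": 0,"ax": 0,"ay": 0,"az": 0}]'

```text
time_s: 17.7
ee_pos: [0.4853, -0.1397, 0.4205]
eef_rot: [-3.14, 0.103, 1.936]
force: [0.2, 0.3, -1.9]
grip_width: 0.0627
grip_force: 20.0
```

```bash
cat >> h.py <<'E'
from scipy.spatial.transform import Rotation as Rn
D=np.array([.3556,-.9288,.105]);TIP=np.array([.5963,.1476,.1945])
def status(s,tip=TIP,D=D):
    o=get_obs();R=Rn.from_euler("xyz",o["eef_rot"]).as_matrix()
    w=o["ee_pos"]+.181*R[:,2];g=tip+s*D
    print("ee",o["ee_pos"].round(4),"wheel",w.round(4),"s",round(float((w-tip)@D),4),"tool delta mm",((g-w)@R*1000).round(1),"rows/30",((g-w)@R/.03).round(2),"tool x vs -D",np.cross(R[:,0],-D)@R)
    print("F tool",(o["force"]@R).round(1),"M",(o["moment"]@R).round(2),"grip",o["grip_width"],o["grip_force"],o["time_s"])
E
python3 -c "
from h import *
status(.06);C=cams()
print('glue',tri(C,{'side':(388,176),'top':(270,178)}))"
```

```text
ee [ 0.4853 -0.1397  0.4205] wheel [ 0.4917 -0.1572  0.2405] s 0.2507 tool delta mm [190.8 206.6  19.8] rows/30 [6.36 6.89 0.66] tool x vs -D [-1.36880524e-18 -2.08254010e-03 -3.62037752e-04]
F tool [0.4 0.3 1.9] M [-0.1  -0.06 -0.05] grip 0.06268796040070738 19.998846048256382 17.7
glue (array([0.72359515, 0.08898836, 0.12429187]), array([-1.36261503,  0.38949523,  0.24709575, -1.41664633]))
```

>>> apply_moves --increments '[{"tx": 0.8,"ty": 0.86,"tz": 0.08,"ax": 0,"ay": 0,"az": 0},{"tx": 0.8,"ty": 0.86,"tz": 0.08,"ax": 0,"ay": 0,"az": 0},{"tx": 0.8,"ty": 0.86,"tz": 0.08,"ax": 0,"ay": 0,"az": 0},{"tx": 0.8,"ty": 0.86,"tz": 0.08,"ax": 0,"ay": 0,"az": 0},{"tx": 0.8,"ty": 0.86,"tz": 0.08,"ax": 0,"ay": 0,"az": 0},{"tx": 0.8,"ty": 0.86,"tz": 0.08,"ax": 0,"ay": 0,"az": 0},{"tx": 0.8,"ty": 0.86,"tz": 0.08,"ax": 0,"ay": 0,"az": 0},{"tx": 0.76,"ty": 0.87,"tz": 0.1,"ax": 0,"ay": 0,"az": 0},{"tx": 0,"ty": 0,"tz": 0,"ax": 0,"ay": 0,"az": 0},{"tx": 0,"ty": 0,"tz": 0,"ax": 0,"ay": 0,"az": 0}]'

```text
time_s: 19.05
ee_pos: [0.6114, 0.1088, 0.3817]
eef_rot: [-3.141, 0.104, 1.936]
force: [0.3, 0.0, -2.1]
grip_width: 0.0624
grip_force: 20.0
```

```bash
python3 - <<'E'
from h import *
C=cams();status(.02)
cr=lambda i:cv2.resize(i[:,:,::-1],(400,300),interpolation=cv2.INTER_CUBIC)
s=C["side"]["pixels"];t=C["top"]["pixels"]
cv2.imwrite("pics/p6.png",np.hstack([cr(s[80:200,250:410]),cr(t[200:290,160:280])]))
E
```

```text
ee [0.6114 0.1084 0.3822] wheel [0.6181 0.0908 0.2022] s 0.0613 tool delta mm [41.3 -0.1  1.3] rows/30 [ 1.38 -0.    0.04] tool x vs -D [ 4.36391374e-18 -6.61841634e-04 -1.66407609e-03]
F tool [-0.5  0.2  2.1] M [-0.07  0.03  0.  ] grip 0.06287805106051392 19.998827705858275 19.15
```

View pics/p6.png

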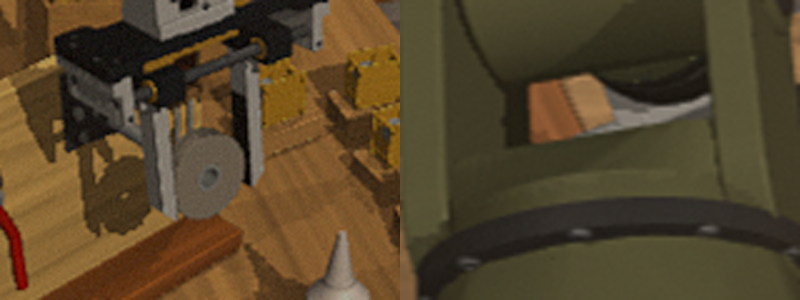

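The wheel is in the jaws in front of the peg, with its hole at side pixel (333.6,151.2). I check that against the prediction.

```bash
python3 - <<'E'
from h import *
C=cams();w=np.array([.6181,.0908,.2022])
for dz in (0,.002): print(proj(C["side"],w+.008*D-[0,0,dz]))
print("tool y shift 2mm px",proj(C["side"],w+.008*D+.002*np.array([.934,.358,0])))
E
```

```text
[[334.39394849 152.14413455]]
[[334.39743334 153.09855982]]
tool y shift 2mm px [[335.31343606 151.7385512 ]]
```

>>> apply_moves --increments '[{"tx": 0.43,"ty": 0,"tz": 0.02,"ax": 0,"ay": 0,"az": 0},{"tx": 0.43,"ty": 0,"tz": 0.02,"ax": 0,"ay": 0,"az": 0},{"tx": 0.43,"ty": 0,"tz": 0,"ax": 0,"ay": 0,"az": 0},{"tx": 0.4,"ty": 0,"tz": 0,"ax": 0,"ay": 0,"az": 0},{"tx": 0,"ty": 0,"tz": 0,"ax": 0,"ay": 0,"az": 0}]'

```text
time_s: 19.88
ee_pos: [0.5933, 0.1572, 0.3756]
eef_rot: [-3.141, 0.105, 1.937]
force: [-0.8, -0.7, -2.3]
grip_width: 0.0628
grip_force: 20.0
```

>>> apply_moves --increments '[{"tx": 0.1,"ty": 0,"tz": 0,"ax": 0,"ay": 0,"az": 0},{"tx": 0.1,"ty": 0,"tz": 0,"ax": 0,"ay": 0,"az": 0},{"tx": 0,"ty": 0,"tz": 0,"ax": 0,"ay": 0,"az": 0}]'

```text
time_s: 20.25
ee_pos: [0.5915, 0.1618, 0.375]
eef_rot: [-3.141, 0.105, 1.936]
force: [0.1, 0.0, -2.2]
grip_width: 0.0628
grip_force: 20.0
```

```bash
python3 -c "
from h import *
status(.0)"
```

```text
ee [0.5915 0.1618 0.375 ] wheel [0.5982 0.1441 0.195 ] s 0.0039 tool delta mm [ 3.9 -0.5  0. ] rows/30 [ 0.13 -0.02  0.  ] tool x vs -D [ 6.50521303e-19 -4.95399408e-04 -8.41013600e-04]
F tool [0.2 0.1 2.2] M [-0.09 -0.01 -0.02] grip 0.06276703866132427 19.999124159803614 20.25
```

>>> apply_moves --increments '[{"tx": 0.08,"ty": -0.02,"tz": 0,"ax": 0,"ay": 0,"az": 0},{"tx": 0.08,"ty": 0,"tz": 0,"ax": 0,"ay": 0,"az": 0},{"tx": 0,"ty": 0,"tz": 0,"ax": 0,"ay": 0,"az": 0}]'

```text
time_s: 20.62
ee_pos: [0.5891, 0.1662, 0.3745]
eef_rot: [-3.142, 0.105, 1.936]
force: [-0.2, -0.5, -1.9]
grip_width: 0.0627
grip_force: 20.0
```

>>> apply_moves --increments '[{"tx": 0.08,"ty": 0,"tz": 0,"ax": 0,"ay": 0,"az": 0},{"tx": 0.08,"ty": 0,"tz": 0,"ax": 0,"ay": 0,"az": 0},{"tx": 0,"ty": 0,"tz": 0,"ax": 0,"ay": 0,"az": 0}]'

```text
time_s: 21.0
ee_pos: [0.5875, 0.1707, 0.3739]
eef_rot: [-3.142, 0.105, 1.936]
force: [2.0, 0.9, -3.8]
grip_width: 0.0624
grip_force: 20.0
```

```bash
python3 -c "
from h import *
status(-.046)"
```

```text
ee [0.5875 0.1707 0.3739] wheel [0.5942 0.153  0.1939] s -0.0059 tool delta mm [40.1 -0.   0. ] rows/30 [ 1.34 -0.    0.  ] tool x vs -D [-2.91379334e-18 -5.56797168e-04 -5.75915650e-04]
F tool [0.5 2.2 3.8] M [-0.34  0.03  0.04] grip 0.06237153110456226 19.998883585212752 21.0
```

Light contact: the peg pushes the wheel toward +y and +z of the tool, so I give way in that direction.

>>> apply_moves --increments '[{"tx": 0,"ty": 0.025,"tz": 0.02,"ax": 0,"ay": 0,"az": 0},{"tx": 0.08,"ty": 0,"tz": 0,"ax": 0,"ay": 0,"az": 0},{"tx": 0,"ty": 0,"tz": 0,"ax": 0,"ay": 0,"az": 0}]'

```text
time_s: 21.38
ee_pos: [0.5873, 0.1731, 0.3732]
eef_rot: [-3.142, 0.105, 1.936]
force: [-0.7, -0.2, -2.9]
grip_width: 0.063
grip_force: 20.0
```

```bash
python3 -c "
from h import *
status(-.046)"
```

```text
ee [0.5873 0.1731 0.3732] wheel [0.594  0.1555 0.1932] s -0.0082 tool delta mm [37.8 -0.7 -0.4] rows/30 [ 1.26 -0.02 -0.01] tool x vs -D [-1.13299127e-17 -5.92248715e-04 -6.23219878e-04]
F tool [ 0.4 -0.8  2.9] M [-0.11 -0.   -0.01] grip 0.0629970362761323 19.99893957457971 21.375
```

>>> apply_moves --increments '[{"tx": 0.08,"ty": 0,"tz": 0.01,"ax": 0,"ay": 0,"az": 0},{"tx": 0.08,"ty": 0,"tz": 0,"ax": 0,"ay": 0,"az": 0},{"tx": 0,"ty": 0,"tz": 0,"ax": 0,"ay": 0,"az": 0}]'

```text
time_s: 21.75
ee_pos: [0.5856, 0.1776, 0.3724]
eef_rot: [-3.142, 0.105, 1.936]
force: [-0.1, -0.3, -2.3]
grip_width: 0.0627
grip_force: 20.0
```

```bash
python3 -c "
from h import *
status(-.046)"
```

```text
ee [0.5856 0.1776 0.3724] wheel [0.5923 0.1599 0.1923] s -0.013 tool delta mm [33.  -0.7 -0.8] rows/30 [ 1.1  -0.02 -0.03] tool x vs -D [-4.17417836e-18 -5.10594700e-04 -5.80424796e-04]
F tool [-0.  -0.2  2.3] M [-0.08  0.    0.01] grip 0.0626924776487137 19.999044839059934 21.75
```

>>> apply_moves --increments '[{"tx": 0.08,"ty": 0,"tz": 0,"ax": 0,"ay": 0,"az": 0},{"tx": 0.08,"ty": 0,"tz": 0,"ax": 0,"ay": 0,"az": 0},{"tx": 0,"ty": 0,"tz": 0,"ax": 0,"ay": 0,"az": 0}]'

```text
time_s: 22.12
ee_pos: [0.5839, 0.182, 0.3718]
eef_rot: [-3.142, 0.105, 1.936]
force: [-1.1, 0.7, -2.6]
grip_width: 0.0625
grip_force: 20.0
```

```bash
python3 -c "
from h import *
status(-.046)"
```

```text
ee [0.5839 0.182  0.3718] wheel [0.5906 0.1643 0.1918] s -0.0178 tool delta mm [28.2 -0.7 -0.8] rows/30 [ 0.94 -0.02 -0.03] tool x vs -D [ 3.53043332e-18 -4.95272478e-04 -5.48372102e-04]
F tool [ 1.3 -0.7  2.5] M [-0.1  -0.02  0.01] grip 0.06248339785041472 19.99894178181421 22.125
```

>>> apply_moves --increments '[{"tx": 0.08,"ty": 0,"tz": 0,"ax": 0,"ay": 0,"az": 0},{"tx": 0.08,"ty": 0,"tz": 0,"ax": 0,"ay": 0,"az": 0},{"tx": 0,"ty": 0,"tz": 0,"ax": 0,"ay": 0,"az": 0}]'

```text
time_s: 22.5
ee_pos: [0.5822, 0.1865, 0.3713]
eef_rot: [-3.141, 0.105, 1.936]
force: [-0.1, 0.1, -2.6]
grip_width: 0.0629
grip_force: 20.0
```

```bash
python3 -c "
from h import *
status(-.046)"
```

```text
ee [0.5822 0.1865 0.3713] wheel [0.5889 0.1688 0.1913] s -0.0227 tool delta mm [23.3 -0.7 -0.8] rows/30 [ 0.78 -0.02 -0.03] tool x vs -D [-1.18584613e-18 -4.75523406e-04 -5.33044831e-04]
F tool [ 0.4 -0.1  2.6] M [-0.12 -0.06  0.04] grip 0.06293710156789727 19.999033113126643 22.5
```

>>> apply_moves --increments '[{"tx": 0.08,"ty": 0,"tz": 0,"ax": 0,"ay": 0,"az": 0},{"tx": 0.08,"ty": 0,"tz": 0,"ax": 0,"ay": 0,"az": 0},{"tx": 0,"ty": 0,"tz": 0,"ax": 0,"ay": 0,"az": 0}]'

```text
time_s: 22.88
ee_pos: [0.5805, 0.1909, 0.3708]
eef_rot: [-3.142, 0.105, 1.936]
force: [0.7, 0.0, -2.3]
grip_width: 0.0626
grip_force: 20.0
```

```bash
python3 -c "
from h import *
status(-.046)"
```

```text
ee [0.5805 0.1909 0.3708] wheel [0.5872 0.1733 0.1908] s -0.0274 tool delta mm [18.6 -0.7 -0.8] rows/30 [ 0.62 -0.02 -0.03] tool x vs -D [-3.38813179e-19 -5.03583621e-04 -6.04322670e-04]
F tool [0.  0.7 2.3] M [-0.13  0.01  0.01] grip 0.06256581655355725 19.998867083340883 22.875
```

>>> apply_moves --increments '[{"tx": 0.08,"ty": 0,"tz": 0,"ax": 0,"ay": 0,"az": 0},{"tx": 0.08,"ty": 0,"tz": 0,"ax": 0,"ay": 0,"az": 0},{"tx": 0,"ty": 0,"tz": 0,"ax": 0,"ay": 0,"az": 0}]'

```text
time_s: 23.25
ee_pos: [0.5788, 0.1954, 0.3703]
eef_rot: [-3.142, 0.105, 1.936]
force: [0.8, -0.1, -1.9]
grip_width: 0.0623
grip_force: 20.0
```

```bash
python3 -c "
from h import *
status(-.046)"
```

```text
ee [0.5788 0.1954 0.3703] wheel [0.5855 0.1777 0.1903] s -0.0323 tool delta mm [13.7 -0.7 -0.8] rows/30 [ 0.46 -0.02 -0.03] tool x vs -D [-1.28071382e-18 -5.01450349e-04 -5.39292680e-04]
F tool [-0.2  0.7  2. ] M [-0.07  0.04  0.03] grip 0.062269349179953554 19.998948634020053 23.25
```

>>> apply_moves --increments '[{"tx": 0.08,"ty": 0,"tz": 0,"ax": 0,"ay": 0,"az": 0},{"tx": 0.08,"ty": 0,"tz": 0,"ax": 0,"ay": 0,"az": 0},{"tx": 0,"ty": 0,"tz": 0,"ax": 0,"ay": 0,"az": 0}]'

```text
time_s: 23.62
ee_pos: [0.5771, 0.1998, 0.3698]
eef_rot: [-3.142, 0.105, 1.936]
force: [0.0, -0.2, -1.1]
grip_width: 0.0627
grip_force: 20.0
```

```bash
python3 -c "
from h import *
status(-.046)"
```

```text
ee [0.5771 0.1998 0.3698] wheel [0.5838 0.1822 0.1898] s -0.037 tool delta mm [ 9.  -0.7 -0.8] rows/30 [ 0.3  -0.02 -0.03] tool x vs -D [ 4.30970364e-18 -4.77214876e-04 -5.89638600e-04]
F tool [-0.1 -0.   1.1] M [-0.    0.01 -0.04] grip 0.06272527545355897 19.998940809164196 23.625
```

>>> apply_moves --increments '[{"tx": 0.06,"ty": 0,"tz": 0,"ax": 0,"ay": 0,"az": 0},{"tx": 0.06,"ty": 0,"tz": 0,"ax": 0,"ay": 0,"az": 0},{"tx": 0,"ty": 0,"tz": 0,"ax": 0,"ay": 0,"az": 0}]'

```text
time_s: 24.0
ee_pos: [0.5758, 0.2031, 0.3694]
eef_rot: [-3.142, 0.105, 1.936]
force: [0.3, 0.9, -1.8]
grip_width: 0.0628
grip_force: 20.0
```

>>> apply_moves --increments '[{"tx": 0.04,"ty": 0,"tz": 0,"ax": 0,"ay": 0,"az": 0},{"tx": 0.03,"ty": 0,"tz": 0,"ax": 0,"ay": 0,"az": 0},{"tx": 0,"ty": 0,"tz": 0,"ax": 0,"ay": 0,"az": 0}]'

```text
time_s: 24.38
ee_pos: [0.5751, 0.205, 0.3692]
eef_rot: [-3.142, 0.105, 1.936]
force: [-0.1, -0.1, -1.6]
grip_width: 0.0627
grip_force: 20.0
```

```bash
python3 -c "
from h import *
status(-.046)"
```

```text
ee [0.5751 0.205  0.3692] wheel [0.5819 0.1874 0.1892] s -0.0426 tool delta mm [ 3.4 -0.7 -0.8] rows/30 [ 0.11 -0.02 -0.03] tool x vs -D [ 4.47233396e-18 -4.93397923e-04 -7.18706780e-04]
F tool [ 0.1 -0.1  1.6] M [-0.12  0.    0.02] grip 0.06266732068761759 19.998827880481258 24.375
```

Now about 1 mm at a time until the collar is felt.

>>> apply_moves --increments '[{"tx": 0.04,"ty": 0,"tz": 0,"ax": 0,"ay": 0,"az": 0},{"tx": 0,"ty": 0,"tz": 0,"ax": 0,"ay": 0,"az": 0}]'

```text
time_s: 24.62
ee_pos: [0.5747, 0.2061, 0.3691]
eef_rot: [-3.142, 0.105, 1.936]
force: [0.1, -0.2, -2.4]
grip_width: 0.0631
grip_force: 20.0
```

>>> apply_moves --increments '[{"tx": 0.03,"ty": 0,"tz": 0,"ax": 0,"ay": 0,"az": 0},{"tx": 0,"ty": 0,"tz": 0,"ax": 0,"ay": 0,"az": 0}]'

```text
time_s: 24.88
ee_pos: [0.5744, 0.2068, 0.369]
eef_rot: [-3.142, 0.105, 1.936]
force: [1.1, -2.4, -1.1]
grip_width: 0.0625
grip_force: 20.0
```

>>> apply_moves --increments '[{"tx": 0.03,"ty": 0,"tz": 0,"ax": 0,"ay": 0,"az": 0},{"tx": 0,"ty": 0,"tz": 0,"ax": 0,"ay": 0,"az": 0}]'

```text
time_s: 25.12
ee_pos: [0.5743, 0.2071, 0.369]
eef_rot: [-3.142, 0.106, 1.935]
force: [2.5, -6.7, -1.7]
grip_width: 0.0627
grip_force: 20.0
```

The collar contact is about 7 N, so the wheel is home. I ease off slightly and open the jaws.

>>> apply_moves --increments '[{"tx": -0.013,"ty": 0,"tz": 0,"ax": 0,"ay": 0,"az": 0},{"tx": 0,"ty": 0,"tz": 0,"ax": 0,"ay": 0,"az": 0}]'

```text
time_s: 25.38
ee_pos: [0.5743, 0.207, 0.369]
eef_rot: [-3.142, 0.106, 1.935]
force: [2.5, -6.2, -1.2]
grip_width: 0.063
grip_force: 20.0
```

>>> apply_moves --increments '[{"tx": 0,"ty": 0,"tz": 0,"ax": 0,"ay": 0,"az": 0},{"tx": 0,"ty": 0,"tz": 0,"ax": 0,"ay": 0,"az": 0},{"tx": 0,"ty": 0,"tz": 0,"ax": 0,"ay": 0,"az": 0},{"tx": 0,"ty": 0,"tz": 0,"ax": 0,"ay": 0,"az": 0}]' --jaw 0.15

```text
time_s: 25.88
ee_pos: [0.5742, 0.2075, 0.369]
eef_rot: [3.141, 0.105, 1.936]
force: [0.6, 0.2, -0.1]
grip_width: 0.0797
grip_force: 0.0
```

```bash
python3 -c "
from h import *
status(-.046)"
```

```text
ee [0.5742 0.2075 0.369 ] wheel [0.5809 0.1898 0.189 ] s -0.0453 tool delta mm [ 0.7 -0.8 -0.7] rows/30 [ 0.02 -0.03 -0.02] tool x vs -D [ 3.26615904e-18 -5.96788566e-04 -6.96656743e-04]
F tool [-0.1  0.6  0.1] M [-0.09 -0.03  0.06] grip 0.07974569667457669 0.0 25.875
```

>>> apply_moves --increments '[{"tx": 0,"ty": 0,"tz": -0.2,"ax": 0,"ay": 0,"az": 0},{"tx": 0,"ty": 0,"tz": -0.4,"ax": 0,"ay": 0,"az": 0},{"tx": 0,"ty": 0,"tz": -0.8,"ax": 0,"ay": 0,"az": 0},{"tx": 0,"ty": 0,"tz": -1,"ax": 0,"ay": 0,"az": 0},{"tx": 0,"ty": 0,"tz": -1,"ax": 0,"ay": 0,"az": 0},{"tx": -0.8,"ty": -0.8,"tz": -0.2,"ax": 0,"ay": 0,"az": 0},{"tx": -0.8,"ty": -0.8,"tz": 0,"ax": 0,"ay": 0,"az": 0},{"tx": -0.8,"ty": -0.8,"tz": 0,"ax": 0,"ay": 0,"az": 0},{"tx": -0.8,"ty": -0.8,"tz": 0,"ax": 0,"ay": 0,"az": 0},{"tx": -0.8,"ty": -0.8,"tz": 0,"ax": 0,"ay": 0,"az": 0},{"tx": -0.8,"ty": -0.8,"tz": 0,"ax": 0,"ay": 0,"az": 0},{"tx": -0.8,"ty": -0.8,"tz": 0,"ax": 0,"ay": 0,"az": 0}]' --jaw 0

```text
time_s: 27.38
ee_pos: [0.4721, 0.0011, 0.495]
eef_rot: [3.14, 0.105, 1.936]
force: [0.4, -0.7, 0.0]
grip_width: 0.0943
grip_force: 0.0
```

>>> apply_moves --increments '[{"tx": -0.9,"ty": -0.9,"tz": 0,"ax": 0,"ay": 0,"az": 0},{"tx": -0.9,"ty": -0.9,"tz": 0,"ax": 0,"ay": 0,"az": 0},{"tx": -0.9,"ty": -0.9,"tz": 0,"ax": 0,"ay": 0,"az": 0},{"tx": -0.9,"ty": -0.9,"tz": 0,"ax": 0,"ay": 0,"az": 0},{"tx": -0.9,"ty": -0.9,"tz": 0,"ax": 0,"ay": 0,"az": 0},{"tx": 0,"ty": 0,"tz": 0,"ax": 0,"ay": 0,"az": 0},{"tx": 0,"ty": 0,"tz": 0,"ax": 0,"ay": 0,"az": 0}]'

```text
time_s: 28.25
ee_pos: [0.3946, -0.1713, 0.5086]
eef_rot: [3.141, 0.105, 1.935]
force: [-0.4, 0.2, 0.2]
grip_width: 0.0939
grip_force: 0.0
```

```bash
python3 - <<'E'
from h import *
C=cams();w=TIP-.046*D
print("home px",{n:proj(C[n],w).round(1).tolist() for n in C})
cr=lambda i,a:cv2.resize(i[:,:,::-1],a,interpolation=cv2.INTER_CUBIC)
s=C["side"]["pixels"];t=C["top"]["pixels"]
cv2.imwrite("pics/p7.png",np.vstack([np.hstack([cr(s[80:185,240:380],(400,300)),cr(t[200:305,150:290],(400,300))]),np.hstack([cr(s,(400,300)),cr(t,(400,300))])]))
E
```

```text
home px {'side': [[297.3, 130.1]], 'top': [[205.6, 247.3]]}
```

View pics/p7.png

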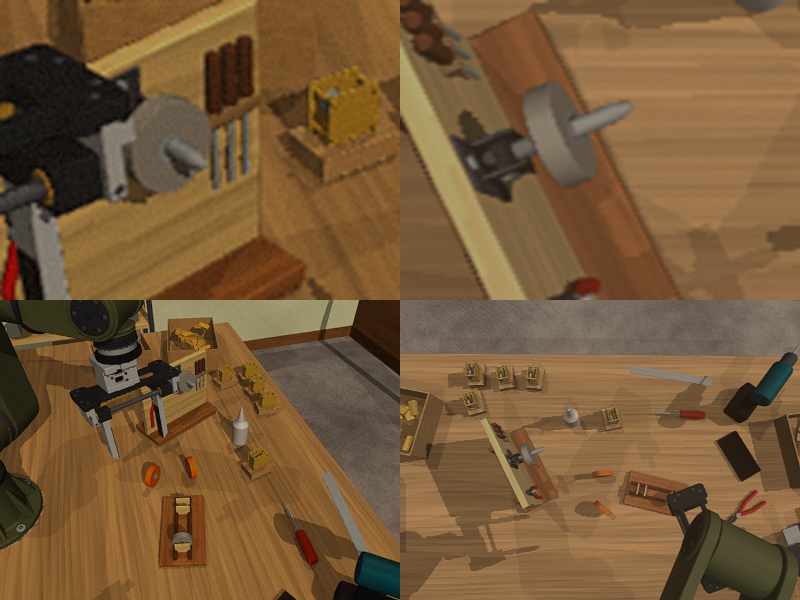

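```bash
python3 - <<'E'
from h import *
C=cams();th=np.linspace(0,6.283,200)
h=np.cross(D,[0,0,1]);h/=np.linalg.norm(h);u=np.cross(h,D)
for s in(-.046,-.043):
    c=TIP+s*D-[0,0,.001]
    P=np.vstack([c+k*.008*D+.0315*(np.cos(th)[:,None]*h+np.sin(th)[:,None]*u) for k in(-1,1)])
    q=proj(C["top"],P);print(s,q.min(0).round(1),q.max(0).round(1),"outer face",proj(C["top"],[c+.008*D,TIP]).round(1).tolist())
p=C["top"]["pixels"].astype(int);m=((p.max(2)-p.min(2)<42)&(p.min(2)>75)).astype(np.uint8)[215:280,180:240]
for r in range(10,56,4):print(''.join('#' if v else '.' for v in m[r]))
E
```

```text
-0.046 [192.3 228.3] [218.4 266.4] outer face [[210.1, 245.6], [230.7, 237.2]]
-0.043 [194.  227.6] [220.  265.8] outer face [[211.7, 244.9], [230.7, 237.2]]
............................................................
............................................................
..................#####.....................................
..............#########..................##########.........
..............###########.......###############.............
...............###########..##########......................
............###..###########....##..........................
..........#####...############..............................
.....................###########............................
........#...............###.................................
............................................................
............................................................
```

The wheel hangs home (silhouette fit within about 1 mm), the peg is out, the bystanders are unmoved and the robot is clear. I hand in.

```bash
python3 -c "
from station import hand_in
print(hand_in())"
```

```text
the job is handed in; nothing more can be done
None
```

The job is handed in at about 28 s of the 72 s allowed, but no verdict came back. The peg is folded out to its stop. The larger grey wheel hangs on it, released and against the collar to within about 1 mm by camera, and the bystanders look unmoved.

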